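Snap the cap onto a gauged outlet

ROBOT

A 6-joint arm with a two-finger parallel gripper is mounted at the origin on a cart in front of the work surface, level with it; the furniture and walls round the work are solid. World frame = base frame: x ahead of the robot, y to its left, z up, the work surface at z = 0. Lengths are in m, angles in rad, forces in N, time in s.
With the tool pointing down it reaches from about 0.35 to 0.925 m from the base axis. Payload 6.4 kg.
Tool frame: the origin (TCP) lies at the very end of the fingers, on their centre line; the grasp point (between the pads) lies 19 mm behind it; z points along the fingers, y is the line along which they close (so a half turn about z gives the same grasp; the last joint's range is limited). The gripper opens to 94 mm and grips with 3 to 60 N. Pads are 16 mm wide; open, the fingers measure 119 mm over their backs; the gripper's body (75 mm by 177 mm) begins 78 mm behind the grasp point.
Start: joints at [1.053, 0.245, 1.558, -0, 1.339, -0.174], TCP at [0.219, 0.612, 0.205] pointing down, gripper open.
Joint ranges: [-3.13, 3.13], [-1.02, 2.26], [0.13, 2.54], [-0.95, 4.09], [0.21, 2.88], [-2.74, 2.74]. Speed limits (rad/s): [2.57, 2.57, 3.14, 3.14, 3.14, 3.14].

INTERFACE

Orientations are given as a unit quaternion [w, x, y, z].
In Python, from bench import manip gives the robot as it stands. The module is installed in compiled form; this text tells all that it offers.
- The arm moves only by the tool play_rows, never from a script. Its argument "commands" is a list that holds one entry, the list of rows, each a list of 5 numbers: the shift along the tool's x, y, z in m, then the turn about the tool's z in rad, then the opening in per cent of the stroke, from 0 (shut) to 100 (fully open). A call has 1 to 20 rows; each row is the pose to reach, as a shift and turn from the pose commanded when the call began, along the tool's axes at that moment; what a row does not reach only later rows make up. A row lasts 1/10 s, in which the tool goes at most 50 mm and 8.59 degrees, less where a joint would pass 70% of its speed; a pose out of reach is approached as far as the arm can. A call with a gripper value outside its range is refused whole. The fingers move at their own pace and stop on an object; "squeeze" is the grip in N (left out, the last holds). Time passes only in rows, so rows that repeat a pose let the fingers close. It gives the time, the measured TCP pose, the force, the opening and the grip force at its end, in the units of the state.
- manip.read_state(): the state, without advancing time (a new reading comes with each control period).
- manip.read_camera(name): name is "side" or "top"; returns (picture, depth): 384x512x3 uint8, blue, green, red; 384x512 float32, m along the optical axis (not along the pixel's ray), 0 where there is no reading.
- manip.camera_params(name): a dict with "mtx" (3x3 intrinsics, pixels), "T" (4x4, takes a point from camera to world coordinates). Camera axes: x right, y up, looking along -z (the intrinsics and any distortion apply to the point x, -y, -z); pixel columns grow to the right and rows downward; lengths in m; the calibration is good to about 2 mm. A picture is of the moment at which its call begins. camera_params takes no time and is no camera call.
- manip.sign_off(): hands the job in; it is judged then, once.
The state is a dict: "clock": time; "joint_positions": joint angles; "qvel": joint speeds; "effort": joint torques, N m; "eef_pos": TCP position; "tool_rot": TCP orientation; "ft_force": force on the tool from outside, world axes, zero at the start; "moment": the same for the moment, N m; "grip_width": finger opening in m; "gripper_force": force on a finger pad.
Only numpy, scipy, OpenCV 4.12 (cv2) and the standard library are available. Lean on these libraries where they do the work, as an engineer would, in place of code of your own. Each camera call takes 0.05 s, during which the arm holds its last target. There are 200 camera calls.

TASK

The bore of the cast outlet housing has been gauged and must now be closed. Draw the plug gauge straight up out of the spigot and lower it, without dropping it, into the blue parts bin; then take the black snap cap, push it down over the spigot until it clicks, and keep pressing firmly until it is fully home on the rubber seal. Finish while still pressing the cap down fully home, and leave the other castings and things on the bench where they are.

Things in the scene. Friction and masses are not known exactly. Their poses are not given: they have to be found in the camera images.
- housing: cast aluminium outlet housing strapped by two clamps (35 mm high) on a steel plate 100 x 110 x 10 mm, fixed to the bench. Origin: centre of the plate's underside, on the mat; z is the axis of the upright spigot; a short side outlet points to +x, reaching 54 mm from the axis, 46 mm high
- spigot_rim (a point): centre of the spigot's rim, 68 mm above the plate's underside; z up the spigot's axis. Bore 26 mm across, 22 mm deep. Outside it is 34 mm across at the rim and widens as a lead-in cone to a snap bead 40 mm across, 10 mm below the rim; under that a 34 mm neck, 14 to 22 mm below the rim
- seal_ring (a joint): how far the black rubber seal on the spigot's rim is squashed, in m: 0 = free, 4 mm proud of the rim; 0.004 = flush with the rim. Springy: 1 N at first contact, 11 N when flush. Under a cap that has clicked and been let go it stays at 0.001 to 0.0015; firm pressing (over 11 N) takes it to 0.004
- cap: black plastic snap cap, 54 mm across, 28 mm high, standing on the mat with its open end down. Origin: centre of its open underside; z up through its closed top. Grip its rigid ribbed crown (54 mm across, 14 to 28 mm above the underside); fingers may reach down beside the 48 mm skirt. Any yaw will do
- cap_top (a point): centre of the cap's flat top face, 28 mm above its underside; 8.5 mm above the spigot's rim when fully home
- cap_roof (a point): centre of the cap's inner roof, 19.5 mm above the underside; level with the spigot's rim when home. Below it, inside the 43 mm wide skirt, four sprung tabs with beads 36 mm apart ride over the spigot's bead at a push of 8 to 16 N and snap under it (roof then 2.5 to 5 mm above the rim): the force drops, then rises again on the seal
- gauge: steel plug gauge, 90 mm long, 0.12 kg, standing upright in the spigot's bore at the start: its 24 mm thick, 18 mm long end is down in the bore, its shorter 24.5 mm thick, 10 mm long end is up; between them the handle, 15 mm thick and 60 mm long. Its own y axis runs along its length towards the upper end; the origin lies on its side, so use gauge_grip
- gauge_grip (a point): point on the gauge's axis at the middle of its length, in the handle, 45 mm from either end; 23 mm above the spigot's rim at the start
- bin: blue open plastic bin, empty, 156 mm (its x) x 112 mm (its y), 60 mm high, front wall at -x only 33 mm; inside about 146 x 100 mm, floor 2 mm thick. Origin: centre of its underside, z up. It stands loose on the 3 mm mat
- elbow_casting: bystander: raw aluminium elbow casting, 65 x 74 x 50 mm; origin at the centre of its underside
- cover_casting: bystander: raw aluminium round cover casting with three lugs, 68 x 70 x 21 mm; origin at the centre of its underside
- lever_casting: bystander: raw aluminium lever casting, 30 x 91 x 21 mm; origin at the centre of its underside

How it is judged:
By the outcome, as a careful person would: the job done as asked, in the order asked, and still so for the second after the job is handed in, while the arm keeps its last pose, push and grip.
It also fails if it takes over 64 s, if anything falls off the work surface, if the arm or the gripper's body presses on something with over 40 N, if the wrist force passes 120 N, or if a joint passes its speed limit or range.

## Working session

There is one attempt and no reset: what is moved stays moved. The work goes in short steps, Python scripts to look and compute and a tool call to move; the robot and the scene stay as the last step left them, time stands still between calls to the robot, and variables do not carry over. Pictures are saved under pics/ and viewed, at most 13 in all, crops included, and the job is handed in when it is done.

Besides the shell and the picture viewer there is one more tool, called after "Call:" in YAML: its name, and indented under it one key for each argument. play_rows: Moves the arm, as the interface text tells. Its arguments: {"type":"object","properties":{"commands":{"type":"array"},"squeeze":{"type":"number"}},"required":["commands"]}

```bash
mkdir -p pics; cat > h.py <<'E'
import numpy as np, cv2
from bench import manip
def cam(n):
    p=manip.camera_params(n); im,d=manip.read_camera(n); return im,d,np.array(p['mtx']),np.array(p['T'])
def cloud(d,K,T):
    v,u=np.indices(d.shape); x=(u-K[0,2])/K[0,0]*d; y=-(v-K[1,2])/K[1,1]*d
    P=np.stack([x,y,-d],-1)@T[:3,:3].T+T[:3,3]; P[d==0]=np.nan; return P
def ray(u,v,z,K,T):
    r=T[:3,:3]@np.array([(u-K[0,2])/K[0,0],-(v-K[1,2])/K[1,1],-1]); o=T[:3,3]; return o+r*(z-o[2])/r[2]
E
python3 - <<'E'
from h import *
for n in('side','top'):
    im,d,K,T=cam(n); cv2.imwrite(f'pics/{n}0.png',im); np.savez(f'{n}0.npz',im=im,d=d,K=K,T=T)
    print(n,manip.camera_params(n).keys(),K.round(1).tolist(),T.round(3).tolist())
s=manip.read_state(); print(s)
E
```

```text
side dict_keys(['mtx', 'T']) [[481.1, 0.0, 251.0], [0.0, 481.1, 196.8], [0.0, 0.0, 1.0]] [[0.985, -0.121, 0.121, 0.636], [0.171, 0.624, -0.762, -0.534], [0.016, 0.772, 0.636, 0.784], [0.0, 0.0, 0.0, 1.0]]
top dict_keys(['mtx', 'T']) [[377.7, 0.0, 254.6], [0.0, 377.7, 194.1], [0.0, 0.0, 1.0]] [[-0.029, 0.987, -0.161, 0.338], [-1.0, -0.028, 0.01, 0.279], [0.005, 0.161, 0.987, 0.918], [0.0, 0.0, 0.0, 1.0]]
{'clock': 0.1, 'joint_positions': array([ 1.05288699e+00,  2.45720924e-01,  1.55885979e+00,  4.30262357e-06,
        1.33872305e+00, -1.74083267e-01]), 'qvel': array([ 0.00106077, -0.00351414, -0.00149619, -0.00029225, -0.00125544,
        0.00078103]), 'effort': array([ 5.29843892e-04, -4.16910124e+01, -3.15527809e+01,  6.86732610e-02,
        3.09935748e-02, -4.45077421e-05]), 'eef_pos': array([0.21882423, 0.61149161, 0.20448785]), 'tool_rot': array([-2.92117790e-04,  1.71067925e-01,  9.85258866e-01, -8.04145315e-04]), 'ft_force': array([ 1.28235545,  0.18357501, -0.18173576]), 'moment': array([-0.03526544, -0.04238402, -0.02558723]), 'gripper_force': 0.0, 'grip_width': 0.0938292492058683}
```

View pics/side0.png

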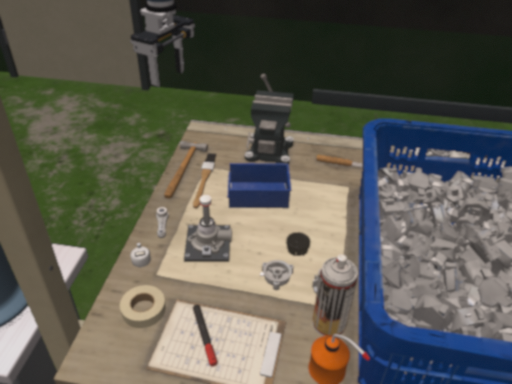

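View pics/top0.png

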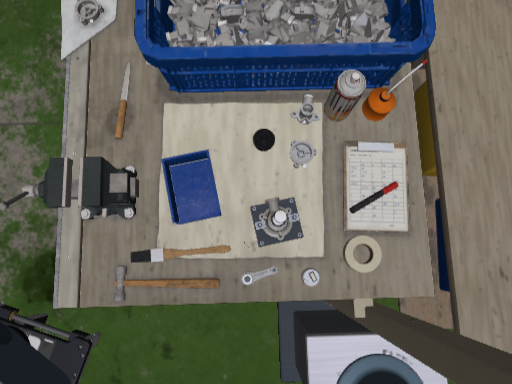

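```bash
cat > m.py <<'E'
from h import *
for n in('top','side'):
    f=np.load(n+'0.npz'); im,d,K,T=[f[k] for k in('im','d','K','T')]; P=cloud(d,K,T); Z=P[...,2]
    hsv=cv2.cvtColor(im,cv2.COLOR_BGR2HSV)
    v,u=np.indices(d.shape)
    def comp(m,lbl,amin=15):
        k,L,s,c=cv2.connectedComponentsWithStats(m.astype(np.uint8))
        for i in range(1,k):
            if s[i,4]>=amin:
                q=P[L==i]; print(n,lbl,s[i].tolist(),c[i].round(1),'med',np.nanmedian(q,0).round(4),'mean',np.nanmean(q,0).round(4),'min',np.nanmin(q,0).round(3),'max',np.nanmax(q,0).round(3))
        return L
    box=lambda a,b,c,e:(u>=a)&(u<b)&(v>=c)&(v<e)
    if n=='top': mat=box(200,240,110,145);capb=box(240,290,118,160);hb=box(240,315,190,255);bb=box(155,230,145,232)
    else: mat=box(300,340,190,225);capb=box(280,318,225,262);hb=box(180,240,190,265);bb=box(220,300,155,215)
    print(n,'mat z',np.nanmedian(Z[mat]))
    comp(capb&(hsv[...,2]<70),'capdark'); comp(capb&(Z>.024),'capZ')
    comp(hb&(Z>.118),'gaugetop'); comp(hb&(Z>.06)&(Z<.08),'rim')
    comp(hb&(Z>.085)&(Z<.12),'handle',5)
    blue=bb&(hsv[...,0]>100)&(hsv[...,0]<130)&(hsv[...,1]>120)
    L=comp(blue,'bin',100)
    q=P[blue]; 
    for a,b in((0,.015),(.03,.045),(.052,.075)):
        r=q[(q[:,2]>a)&(q[:,2]<b)]
        if len(r)>10: print(' bin z',a,b,len(r),cv2.minAreaRect((r[:,:2]*1000).astype(np.float32)))
    # plate: dark steel at z~.013
    pl=hb&(Z>.009)&(Z<.018)&(hsv[...,2]<120); r=P[pl]; print(' plate',len(r),cv2.minAreaRect((r[:,:2]*1000).astype(np.float32)) if len(r)>5 else '')
E
python3 m.py
python3 - <<'E'
import cv2,numpy as np
a=cv2.imread('pics/side0.png')[140:300,150:350]; b=cv2.imread('pics/top0.png')[90:250,150:350]
cv2.imwrite('pics/c0.png',cv2.resize(np.hstack([a,b]),None,fx=2,fy=2,interpolation=2))
E
```

```text
top mat z 0.002230783134367864
top capdark [253, 129, 22, 22, 371] [263.4 139.3] med [0.6181 0.2449 0.0292] mean [0.6181 0.2446 0.029 ] min [ 0.592  0.218 -0.   ] max [0.645 0.27  0.033]
top capZ [253, 129, 22, 22, 370] [263.5 139.2] med [0.6181 0.2444 0.0292] mean [0.6184 0.2444 0.0292] min [0.592 0.218 0.024] max [0.645 0.27  0.033]
top gaugetop [274, 211, 12, 12, 114] [279.7 216.6] med [0.4162 0.2203 0.1382] mean [0.4166 0.2204 0.1375] min [0.405 0.209 0.126] max [0.428 0.232 0.142]
top rim [269, 212, 18, 17, 128] [276.1 222. ] med [0.4096 0.2269 0.0676] mean [0.4116 0.224  0.0681] min [0.398 0.201 0.06 ] max [0.435 0.239 0.077]
top bin [162, 150, 59, 74, 3049] [191.  187.4] med [0.5061 0.425  0.0055] mean [0.5059 0.4233 0.0171] min [ 0.418  0.35  -0.   ] max [0.585 0.483 0.067]
 bin z 0 0.015 2170 ((503.2587585449219, 420.4212341308594), (141.7715301513672, 97.26994323730469), 10.549290657043457)
 bin z 0.03 0.045 218 ((499.5447998046875, 418.2286376953125), (151.4908905029297, 102.7872314453125), 11.810945510864258)
 bin z 0.052 0.075 439 ((501.99212646484375, 417.63525390625), 
[... 899 characters left out ...]
186 0.2136 0.1026] min [0.409 0.209 0.085] max [0.425 0.22  0.119]
side bin [230, 164, 60, 40, 2045] [258.8 182.9] med [0.5027 0.4549 0.0336] mean [0.5026 0.4268 0.0324] min [ 0.424  0.345 -0.   ] max [0.583 0.482 0.065]
 bin z 0 0.015 491 ((496.0279235839844, 453.3061218261719), (140.06265258789062, 35.5027961730957), 11.952343940734863)
 bin z 0.03 0.045 516 ((503.4352111816406, 415.91143798828125), (143.2900390625, 111.76741790771484), 11.35502815246582)
 bin z 0.052 0.075 383 ((505.0535583496094, 414.339599609375), (143.6609344482422, 116.02409362792969), 10.255902290344238)
 plate 605 ((417.30975341796875, 257.2447509765625), (106.53685760498047, 200.85650634765625), 3.3232409954071045)
```

View pics/c0.png

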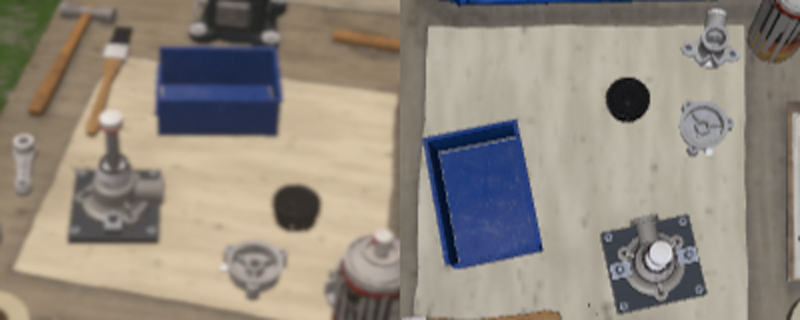

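Top view: gauge end at (279,216), cap at (263,139), bin about (191,187). Both cameras agree within a few mm: gauge axis about (0.4175, 0.2185), cap (0.619, 0.242), bin (0.503, 0.417). The heights match what is given. I'm moving above the gauge.

Call:
play_rows:
  commands:
    - [[-0.319,-0.303,0,0,60],[-0.319,-0.303,0,0,60],[-0.319,-0.303,0,0,60],[-0.319,-0.303,0,0,60],[-0.319,-0.303,0,0,60],[-0.319,-0.303,0,0,60],[-0.319,-0.303,0,0,60],[-0.319,-0.303,0,0,60],[-0.319,-0.303,0,0,60],[-0.319,-0.303,0,0,60],[-0.319,-0.303,0,0,60],[-0.319,-0.303,0,0,60],[-0.319,-0.303,0,0,60],[-0.319,-0.303,0,0,60],[-0.319,-0.303,0,0,60],[-0.319,-0.303,0,0,60]]

```text
clock: 1.7
eef_pos: [0.4171, 0.2196, 0.2055]
tool_rot: [-0.0, 0.171, 0.985, -0.0]
ft_force: [-0.1, -0.6, 0.3]
grip_width: 0.0565
gripper_force: 0.0
```

Call:
play_rows:
  commands:
    - [[0,-0.001,0.04,0,60],[0,-0.001,0.08,0,60],[0,-0.001,0.11,0,60],[0,-0.001,0.119,0,60],[0,-0.001,0.119,0,60],[0,-0.001,0.119,0,60],[0,-0.001,0.119,0,40],[0,-0.001,0.119,0,30],[0,-0.001,0.119,0,25],[0,-0.001,0.119,0,20],[0,-0.001,0.119,0,15],[0,-0.001,0.119,0,10],[0,-0.001,0.119,0,5],[0,-0.001,0.119,0,5],[0,-0.001,0.119,0,5]]
  squeeze: 25

```text
clock: 3.2
eef_pos: [0.4173, 0.2183, 0.0868]
tool_rot: [0.0, 0.171, 0.985, 0.0]
ft_force: [-0.5, -0.6, 2.7]
grip_width: 0.0234
gripper_force: 25.0
```

```bash
python3 - <<'E'
from h import *
im,d,K,T=cam('side'); cv2.imwrite('pics/s1.png',cv2.resize(im[130:270,130:290],None,fx=4,fy=4,interpolation=2))
print(manip.read_state()['grip_width'])
E
```

```text
0.023260459604801793
```

View pics/s1.png

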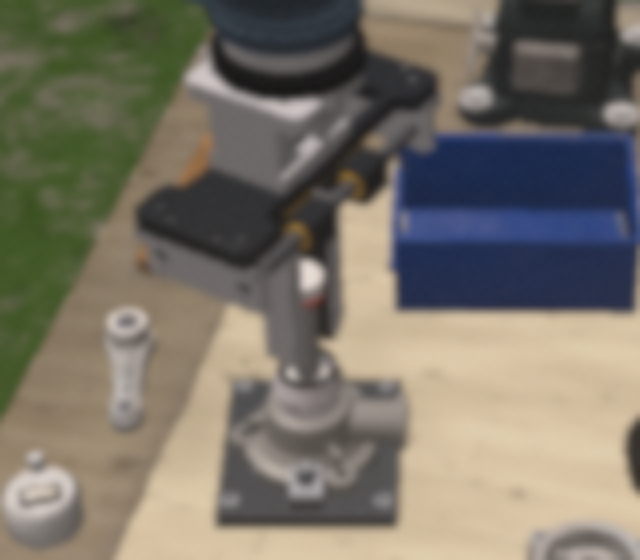

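The opening reads 23 mm instead of 15 mm. The pads are on the thick upper end, so I'll open, go 7 mm lower and grip the handle again.

Call:
play_rows:
  commands:
    - [[0,0,0,0,40],[0,0,0,0,60],[0,0,0,0,60],[0,0,0.004,0,60],[0,0,0.0075,0,60],[0,0,0.0075,0,40],[0,0,0.0075,0,25],[0,0,0.0075,0,20],[0,0,0.0075,0,15],[0,0,0.0075,0,10],[0,0,0.0075,0,5],[0,0,0.0075,0,5],[0,0,0.0075,0,5]]
  squeeze: 25

```text
clock: 4.55
eef_pos: [0.4171, 0.2183, 0.0791]
tool_rot: [0.0, 0.171, 0.985, 0.0]
ft_force: [-0.4, 1.5, 0.3]
grip_width: 0.0234
gripper_force: 25.0
```

Call:
play_rows:
  commands:
    - [[0,0,0,0,40],[0,0,0,0,60],[0,0,0,0,60],[0,0,-0.02,0,60],[0,0,-0.036,0,60],[0,0,-0.036,0,60],[0,0,-0.036,0,40],[0,0,-0.036,0,30],[0,0,-0.036,0,25],[0,0,-0.036,0,20],[0,0,-0.036,0,15],[0,0,-0.036,0,10],[0,0,-0.036,0,10]]
  squeeze: 25

```text
clock: 5.85
eef_pos: [0.4167, 0.2182, 0.1146]
tool_rot: [-0.0, 0.171, 0.985, -0.0]
ft_force: [-0.3, 0.5, -0.7]
grip_width: 0.0233
gripper_force: 25.0
```

```bash
python3 - <<'E'
from h import *
im,d,K,T=cam('side'); cv2.imwrite('pics/s2.png',cv2.resize(im[150:260,150:270],None,fx=5,fy=5,interpolation=2))
s=manip.read_state();print(s['grip_width'],s['moment'],s['ft_force'],s['joint_positions'])
E
```

```text
0.023727711311345098 [-0.02195134  0.01560444 -0.02014584] [-0.08686118  0.07053033 -0.88434993] [ 2.40598392e-01 -7.75707507e-02  2.07843878e+00 -4.94040479e-05
  1.14124726e+00 -9.86431185e-01]
```

View pics/s2.png

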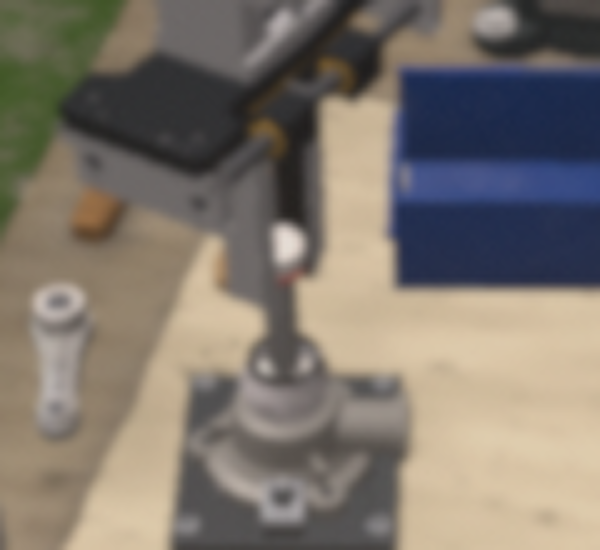

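The collar sits between the pads and the width is the same, so the fingers are straight and the collar was always what they touched. This is a clean grip, so I'll lift slowly.

Call:
play_rows:
  commands:
    - [[0,0,-0.005,0,10],[0,0,-0.01,0,10],[0,0,-0.015,0,10],[0,0,-0.02,0,10],[0,0,-0.03,0,10],[0,0,-0.04,0,10],[0,0,-0.05,0,10],[0,0,-0.06,0,10],[0,0,-0.07,0,10],[0,0,-0.08,0,10],[0,0,-0.08,0,10],[0,0,-0.08,0,10]]
  squeeze: 35

```text
clock: 7.1
eef_pos: [0.417, 0.2182, 0.1951]
tool_rot: [0.0, 0.171, 0.985, 0.0]
ft_force: [0.2, 0.1, -1.0]
grip_width: 0.0235
gripper_force: 35.0
```

```bash
python3 - <<'E'
from h import *
s=manip.read_state();p=s['eef_pos'];print(p,s['ft_force'],s['grip_width'])
im,d,K,T=cam('side'); cv2.imwrite('pics/s3.png',cv2.resize(im[110:260,150:300],None,fx=4,fy=4,interpolation=2))
ex=np.array([-.941,.337]);ey=np.array([.337,.941])
D=np.array([.503,.417])-p[:2];print(D@ex,D@ey)
E
```

```text
[0.41697226 0.21822339 0.19506283] [ 0.24651128  0.10195178 -0.96464198] 0.023453731710046888
-0.0139643895826533 0.2160401392186723
```

View pics/s3.png

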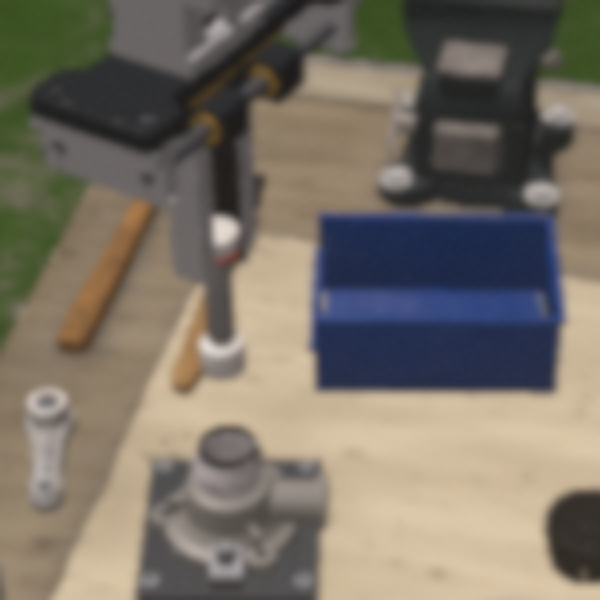

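The gauge is clear of the spigot and hangs upright. Next I carry it over the bin and lower most of the way.

Call:
play_rows:
  commands:
    - [[-0.002,0.03,0,0,10],[-0.004,0.06,0,0,10],[-0.006,0.09,0,0,10],[-0.008,0.12,0,0,10],[-0.01,0.15,0,0,10],[-0.012,0.18,0,0,10],[-0.014,0.205,0,0,10],[-0.014,0.216,0,0,10],[-0.014,0.216,0,0,10],[-0.014,0.216,0,0,10],[-0.014,0.216,0.02,0,10],[-0.014,0.216,0.04,0,10],[-0.014,0.216,0.06,0,10],[-0.014,0.216,0.08,0,10],[-0.014,0.216,0.1,0,10],[-0.014,0.216,0.11,0,10],[-0.014,0.216,0.116,0,10],[-0.014,0.216,0.116,0,10],[-0.014,0.216,0.116,0,10]]

```text
clock: 9.05
eef_pos: [0.5035, 0.4171, 0.08]
tool_rot: [0.001, 0.171, 0.985, 0.001]
ft_force: [0.5, -0.6, -1.3]
grip_width: 0.0233
gripper_force: 35.0
```

```bash
python3 - <<'E'
from h import *
s=manip.read_state();print(s['eef_pos'],s['ft_force'],s['grip_width'])
im,d,K,T=cam('side'); cv2.imwrite('pics/s4.png',cv2.resize(im[80:240,180:340],None,fx=3,fy=3,interpolation=2))
im,d,K,T=cam('top'); cv2.imwrite('pics/t4.png',im)
E
```

```text
[0.50353525 0.41705327 0.08004508] [ 0.50829622 -0.60190486 -1.25420814] 0.023256769810366326
```

View pics/s4.png

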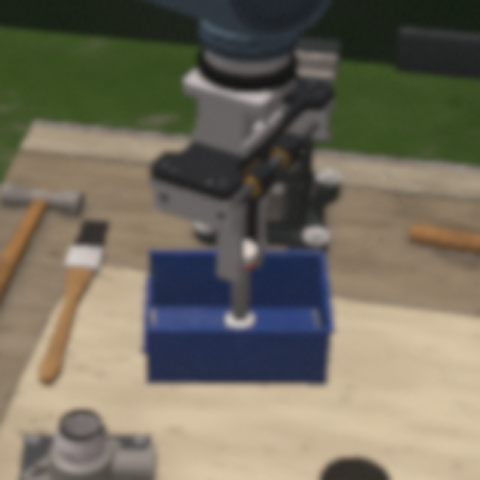

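Gauge is over the middle of the bin with 9 mm to go. I'll lower by small steps to touch.

Call:
play_rows:
  commands:
    - [[0,0,0.003,0,10],[0,0,0.005,0,10],[0,0,0.0065,0,10],[0,0,0.0075,0,10],[0,0,0.0085,0,10],[0,0,0.009,0,10],[0,0,0.009,0,10],[0,0,0.009,0,10]]

```text
clock: 9.95
eef_pos: [0.5034, 0.417, 0.0707]
tool_rot: [0.0, 0.171, 0.985, 0.0]
ft_force: [-0.7, -1.0, 4.7]
grip_width: 0.0229
gripper_force: 35.0
```

Call:
play_rows:
  commands:
    - [[0,0,0,0,20],[0,0,0,0,27],[0,0,0,0,30],[0,0,0,0,33],[0,0,0,0,36],[0,0,0,0,40],[0,0,0,0,45],[0,0,-0.01,0,45],[0,0,-0.03,0,45],[0,0,-0.06,0,45],[0,0,-0.09,0,45],[0,0,-0.11,0,45],[0,0,-0.11,0,45],[0,0,-0.11,0,45]]

```text
clock: 11.35
eef_pos: [0.5029, 0.4169, 0.1801]
tool_rot: [0.0, 0.171, 0.985, 0.0]
ft_force: [0.5, 0.5, 0.3]
grip_width: 0.0422
gripper_force: 0.0
```

```bash
python3 - <<'E'
from h import *
s=manip.read_state();p=s['eef_pos'];print(p,s['ft_force'],s['grip_width'])
im,d,K,T=cam('side'); cv2.imwrite('pics/s5.png',cv2.resize(im[110:290,170:340],None,fx=3,fy=3,interpolation=2))
ex=np.array([-.941,.337]);ey=np.array([.337,.941])
D=np.array([.619,.242])-p[:2];print(D@ex,D@ey)
P=cloud(d,K,T);m=np.zeros(d.shape,bool);m[225:262,280:318]=1;m&=P[...,2]>.024;q=P[m];print(q.min(0),q.max(0),q.mean(0))
E
```

```text
[0.50293811 0.4168914  0.18010302] [0.50634257 0.5219164  0.30824094] 0.04216493727244062
-0.16815263874692307 -0.12545995297490825
[0.58856924 0.17510129 0.02413176] [0.64592221 0.26856888 0.03334379] [0.61960446 0.23912123 0.02922283]
```

View pics/s5.png

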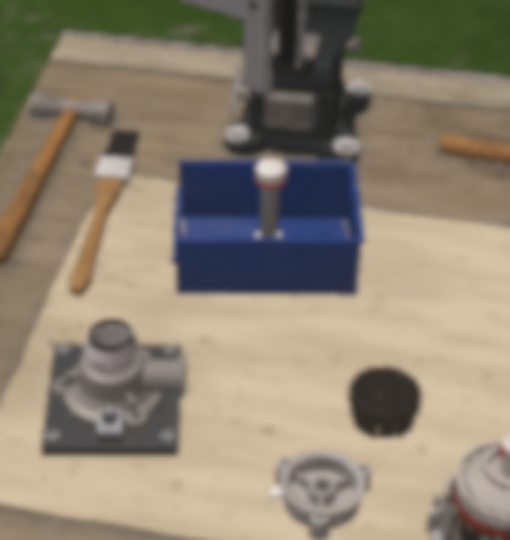

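The gauge stands upright in the bin, at about (268,200) in this crop, and the cap is undisturbed at (385,400). I'm moving above the cap. I'll square it up with a light squeeze, then grip across that at 90°.

Call:
play_rows:
  commands:
    - [[-0.168,-0.125,0,0.26,70],[-0.168,-0.125,0,0.26,70],[-0.168,-0.125,0,0.26,70],[-0.168,-0.125,0,0.26,70],[-0.168,-0.125,0,0.26,70],[-0.168,-0.125,0,0.26,70],[-0.168,-0.125,0,0.26,70],[-0.168,-0.125,0,0.26,70],[-0.168,-0.125,0.04,0.26,70],[-0.168,-0.125,0.08,0.26,70],[-0.168,-0.125,0.12,0.26,70],[-0.168,-0.125,0.12,0.26,70],[-0.168,-0.125,0.12,0.26,70],[-0.168,-0.125,0.12,0.26,70]]
  squeeze: 5

```text
clock: 12.8
eef_pos: [0.6207, 0.2437, 0.0631]
tool_rot: [0.002, 0.297, 0.955, 0.001]
ft_force: [-0.7, -0.5, 0.2]
grip_width: 0.0657
gripper_force: 0.0
```

```bash
python3 - <<'E'
from h import *
s=manip.read_state();p=s['eef_pos'];print(p,s['tool_rot'],s['ft_force'],s['grip_width'],s['joint_positions'])
im,d,K,T=cam('side'); cv2.imwrite('pics/s6.png',cv2.resize(im[140:300,200:400],None,fx=4,fy=3.7,interpolation=2))
E
```

```text
[0.62066637 0.24365009 0.06306373] [0.00205442 0.29687991 0.95491192 0.00114868] [-0.71549306 -0.53910801  0.1504337 ] 0.06573147801560282 [ 2.04384861e-01  4.31399138e-01  1.59920276e+00  2.11421857e-05
  1.10628331e+00 -7.63571990e-01]
```

View pics/s6.png

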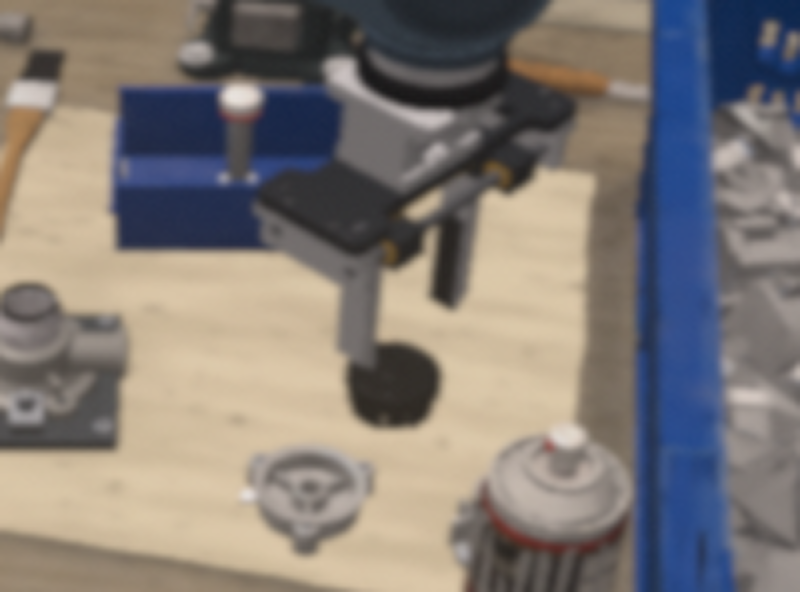

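```bash
python3 - <<'E'
from h import *
f=np.load('top0.npz'); P=cloud(f['d'],f['K'],f['T'])
for n in ('top0','side0'):
    f=np.load(n+'.npz'); P=cloud(f['d'],f['K'],f['T']).reshape(-1,3)
    for z0,z1 in((.02,.08),(.08,.13),(.13,.25)):
        m=(P[:,2]>z0)&(P[:,2]<z1)&(P[:,1]>-.05)&(P[:,1]<.4)&(P[:,0]>.65); q=P[m]
        print(n,z0,len(q),np.percentile(q[:,0],[0,1,10]).round(3), np.percentile(q[q[:,1]>.1][:,0],[0,1,5]).round(3))
E
```

```text
top0 0.02 3863 [0.659 0.667 0.678] [0.659 0.669 0.689]
top0 0.08 8371 [0.665 0.669 0.753] [0.748 0.75  0.753]
top0 0.13 6461 [0.667 0.671 0.707] [0.732 0.733 0.734]
side0 0.02 2308 [0.66  0.666 0.677] [0.66  0.664 0.673]
side0 0.08 14302 [0.667 0.679 0.798] [0.783 0.789 0.8  ]
side0 0.13 8513 [0.667 0.675 0.712] [0.734 0.734 0.736]
```

The tote rim is at x=0.733 and the gripper body reaches at most about 0.715, so it clears. Descending for the light centring squeeze.

Call:
play_rows:
  commands:
    - [[0,0,0.02,0,70],[0,0,0.04,0,70],[0,0,0.05,0,70],[0,0,0.052,0,70],[0,0,0.052,0,70],[0,0,0.052,0,65],[0,0,0.052,0,60],[0,0,0.052,0,57],[0,0,0.052,0,54],[0,0,0.052,0,50],[0,0,0.052,0,50],[0,0,0.052,0,50]]
  squeeze: 5

```text
clock: 14.05
eef_pos: [0.6195, 0.2427, 0.0087]
tool_rot: [0.0, 0.297, 0.955, 0.0]
ft_force: [-1.0, -0.0, 5.3]
grip_width: 0.0537
gripper_force: 5.0
```

Call:
play_rows:
  commands:
    - [[0,0,0,0,65],[0,0,0,0,70],[0,0,0,0,70],[0,0,0,0.14,70],[0,0,0,0.28,70],[0,0,0,0.42,70],[0,0,0,0.56,70],[0,0,0,0.7,70],[0,0,0,0.84,70],[0,0,0,0.98,70],[0,0,0,1.12,70],[0,0,0,1.26,70],[0,0,0,1.4,70],[0,0,0,1.5,70],[0,0,0,1.57,70],[0,0,0,1.57,70],[0,0,0,1.57,70]]

```text
clock: 15.75
eef_pos: [0.6187, 0.2425, 0.0076]
tool_rot: [-0.0, 0.885, 0.466, -0.0]
ft_force: [0.2, 0.1, 0.2]
grip_width: 0.0657
gripper_force: 0.0
```

Call:
play_rows:
  commands:
    - [[0,0,0,0,65],[0,0,0,0,60],[0,0,0,0,57],[0,0,0,0,54],[0,0,0,0,50],[0,0,0,0,50],[0,0,0,0,45],[0,0,0,0,45]]
  squeeze: 45

```text
clock: 16.55
eef_pos: [0.6189, 0.2426, 0.0079]
tool_rot: [-0.0, 0.885, 0.465, -0.0]
ft_force: [-0.6, -1.1, -0.2]
grip_width: 0.0528
gripper_force: 45.0
```

Call:
play_rows:
  commands:
    - [[0,0,-0.01,0,45],[0,0,-0.03,0,45],[0,0,-0.06,0,45],[0,0,-0.09,0,45],[0,0,-0.12,0,45],[0,0,-0.14,0,45],[0,0,-0.14,0,45],[0,0,-0.14,0,45]]

```text
clock: 17.35
eef_pos: [0.6189, 0.2425, 0.148]
tool_rot: [0.0, 0.885, 0.465, 0.0]
ft_force: [-0.8, 0.7, -0.3]
grip_width: 0.0527
gripper_force: 45.0
```

```bash
python3 - <<'E'
from h import *
s=manip.read_state();p=s['eef_pos'];q=s['tool_rot'];print(p,s['ft_force'],s['grip_width'])
from scipy.spatial.transform import Rotation as R
M=R.from_quat([*q[1:],q[0]]).as_matrix();print(M.round(3))
for n,b in(('top',(240,315,190,255)),('side',(180,240,190,265))):
    im,d,K,T=cam(n);np.savez(n+'7.npz',im=im,d=d,K=K,T=T);P=cloud(d,K,T);m=np.zeros(d.shape,bool);m[b[2]:b[3],b[0]:b[1]]=1
    m&=(P[...,2]>.066)&(P[...,2]<.082);k,L,st,c=cv2.connectedComponentsWithStats(m.astype(np.uint8));i=1+st[1:,4].argmax();print(n,st[i],c[i])
    Q=P[L==i];print(Q.min(0).round(4),Q.max(0).round(4),cv2.minEnclosingCircle((Q[:,:2]*1000).astype(np.float32)))
    cn,_=cv2.findContours((L==i).astype(np.uint8),0,2);e=cv2.fitEllipse(cv2.convexHull(cn[0]));print(e,ray(*e[0],.074,K,T))
for t in((.4173,.2187),):
    D=np.r_[t,p[2]]-p;print(M.T@D)
E
```

```text
[0.61890068 0.24253864 0.14802672] [-0.81193399  0.68078471 -0.32978427] 0.05267761528072034
[[ 0.567  0.824  0.   ]
 [ 0.824 -0.567  0.   ]
 [ 0.     0.    -1.   ]]
top [270 212  16  16 100] [277.38 219.89]
[0.4    0.2038 0.0661] [0.4341 0.2375 0.076 ] ((416.5795593261719, 220.1655731201172), 18.459253311157227)
((277.6136169433594, 219.7895965576172), (15.426151275634766, 16.089099884033203), 144.13748168945312) [0.41598896 0.22067199 0.074     ]
side [198 216  17  14 127] [205.77952756 222.37795276]
[0.4004 0.1978 0.066 ] [0.4347 0.2355 0.0778] ((418.25048828125, 216.44239807128906), 19.1287784576416)
((205.93614196777344, 222.36264038085938), (13.356513023376465, 16.337120056152344), 88.48216247558594) [0.4192897  0.21217227 0.074     ]
[-1.33963783e-01 -1.52528071e-01 -7.06297321e-05]
```

Cap-corrected estimates from both cameras agree: spigot axis at (0.417, 0.219). Carrying the cap there.

Call:
play_rows:
  commands:
    - [[-0.02,-0.023,0,0,45],[-0.04,-0.046,0,0,45],[-0.06,-0.068,0,0,45],[-0.08,-0.091,0,0,45],[-0.1,-0.114,0,0,45],[-0.12,-0.137,0,0,45],[-0.134,-0.153,0,0,45],[-0.134,-0.153,0,0,45],[-0.134,-0.153,0,0,45],[-0.134,-0.153,0.02,0,45],[-0.134,-0.153,0.04,0,45],[-0.134,-0.153,0.06,0,45],[-0.134,-0.153,0.065,0,45],[-0.134,-0.153,0.065,0,45],[-0.134,-0.153,0.065,0,45]]
  squeeze: 55

```text
clock: 18.95
eef_pos: [0.418, 0.2191, 0.0837]
tool_rot: [0.0, 0.885, 0.465, 0.001]
ft_force: [-1.0, -0.2, -1.8]
grip_width: 0.0524
gripper_force: 55.0
```

```bash
python3 - <<'E'
from h import *
s=manip.read_state();p=s['eef_pos'];print(p,s['ft_force'],s['grip_width'])
im,d,K,T=cam('side'); cv2.imwrite('pics/s8.png',cv2.resize(im[130:270,130:330],None,fx=4,fy=4,interpolation=2))
E
```

```text
[0.41804882 0.21911235 0.08369656] [-0.9633098  -0.24313412 -1.8058088 ] 0.052404399711691925
```

View pics/s8.png

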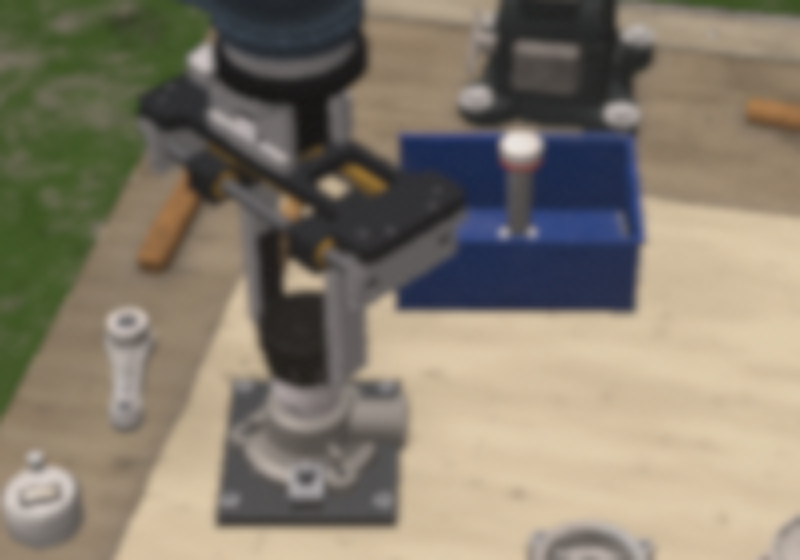

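The cap sits centred over the spigot: cap column ~302, spigot ~303. Lowering in small steps.

Call:
play_rows:
  commands:
    - [[-0.0005,-0.0005,0.003,0,45],[-0.0005,-0.0005,0.006,0,45],[-0.0005,-0.0005,0.009,0,45],[-0.0005,-0.0005,0.011,0,45],[-0.0005,-0.0005,0.013,0,45],[-0.0005,-0.0005,0.013,0,45]]
  squeeze: 60

```text
clock: 19.6
eef_pos: [0.4163, 0.2189, 0.0697]
tool_rot: [-0.0, 0.885, 0.465, 0.0]
ft_force: [0.3, 0.1, -1.5]
grip_width: 0.0528
gripper_force: 60.0
```

Call:
play_rows:
  commands:
    - [[0,0,0.001,0,45],[0,0,0.002,0,45],[0,0,0.003,0,45],[0,0,0.004,0,45],[0,0,0.005,0,45],[0,0,0.005,0,45]]

```text
clock: 20.2
eef_pos: [0.4169, 0.2191, 0.0658]
tool_rot: [0.0, 0.885, 0.465, 0.001]
ft_force: [-0.7, 0.7, 5.7]
grip_width: 0.0523
gripper_force: 60.0
```

Call:
play_rows:
  commands:
    - [[0,0,0.001,0,45],[0,0,0.002,0,45],[0,0,0.003,0,45],[0,0,0.003,0,45]]

```text
clock: 20.6
eef_pos: [0.4171, 0.2193, 0.0634]
tool_rot: [-0.0, 0.885, 0.465, 0.001]
ft_force: [-2.4, 0.2, 8.6]
grip_width: 0.0527
gripper_force: 60.0
```

Call:
play_rows:
  commands:
    - [[0,0,0.001,0,45],[0,0,0.002,0,45],[0,0,0.002,0,45]]

```text
clock: 20.9
eef_pos: [0.4164, 0.2189, 0.0593]
tool_rot: [-0.0, 0.885, 0.465, 0.001]
ft_force: [4.5, 2.2, -5.2]
grip_width: 0.0521
gripper_force: 60.0
```

Call:
play_rows:
  commands:
    - [[0,0,0.001,0,45],[0,0,0.002,0,45],[0,0,0.002,0,45]]

```text
clock: 21.2
eef_pos: [0.4165, 0.2189, 0.0583]
tool_rot: [-0.0, 0.885, 0.465, 0.0]
ft_force: [0.6, 0.7, 2.7]
grip_width: 0.0525
gripper_force: 60.0
```

It clicked: the force rose, dropped, then started rising on the seal. Pressing on to home.

Call:
play_rows:
  commands:
    - [[0,0,0.001,0,45],[0,0,0.002,0,45],[0,0,0.003,0,45],[0,0,0.003,0,45],[0,0,0.003,0,45]]

```text
clock: 21.7
eef_pos: [0.4165, 0.2189, 0.0561]
tool_rot: [-0.0, 0.885, 0.465, -0.0]
ft_force: [-3.5, -0.3, 11.9]
grip_width: 0.0526
gripper_force: 60.0
```

Call:
play_rows:
  commands:
    - [[0,0,0.001,0,45],[0,0,0.002,0,45],[0,0,0.002,0,45],[0,0,0.002,0,45]]

```text
clock: 22.1
eef_pos: [0.4173, 0.2192, 0.056]
tool_rot: [0.0, 0.885, 0.465, 0.0]
ft_force: [-8.0, -0.4, 23.9]
grip_width: 0.0526
gripper_force: 60.0
```

Call:
play_rows:
  commands:
    - [[0,0,0.0005,0,45],[0,0,0.0005,0,45],[0,0,0.0005,0,45],[0,0,0.0005,0,45],[0,0,0.0005,0,45],[0,0,0.0005,0,45],[0,0,0.0005,0,45],[0,0,0.0005,0,45],[0,0,0.0005,0,45],[0,0,0.0005,0,45]]

```text
clock: 23.1
eef_pos: [0.4176, 0.2192, 0.056]
tool_rot: [0.0, 0.885, 0.465, 0.0]
ft_force: [-8.7, -2.4, 27.0]
grip_width: 0.0525
gripper_force: 60.0
```

```bash
python3 - <<'E'
from h import *
im,d,K,T=cam('side'); cv2.imwrite('pics/s9.png',cv2.resize(im[130:270,130:330],None,fx=4,fy=4,interpolation=2))
P=cloud(d,K,T);dark=(cv2.cvtColor(im,cv2.COLOR_BGR2GRAY)<60);m=np.zeros(d.shape,bool);m[195:235,185:225]=1;m&=dark&(P[...,2]<.1)&(P[...,2]>.04)
print(np.nanpercentile(P[m][:,2],[2,50,90,97]),m.sum()); s=manip.read_state();print(s['ft_force'],s['eef_pos'],s['moment'])
E
```

```text
[0.05548682 0.07673754 0.08089628 0.0930089 ] 322
[-8.77182409 -2.23045284 27.00496727] [0.41754702 0.21920589 0.05600376] [-0.36259277  1.72034856 -0.03446813]
```

View pics/s9.png

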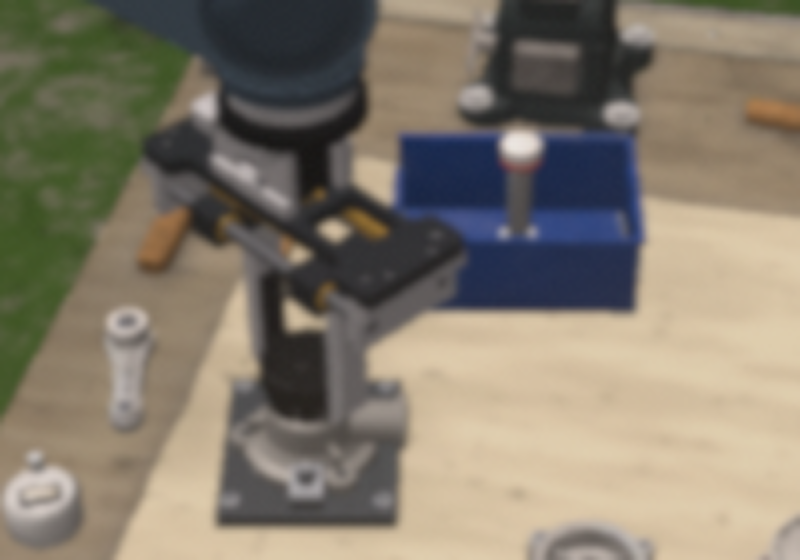

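The cap is fully down: its top is at about 0.079 m, as expected, and the press holds steady at 27 N. The gauge is still standing in the bin. Handing in.

```bash
python3 -c "
from bench import manip
print(manip.sign_off())"
```

```text
the job is handed in; nothing more can be done
None
```

The job is handed in at about 23 s of the 64 s allowed: the plug gauge stands upright in the blue bin, and the snap cap clicked on and is held fully home under a steady 27 N press.

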